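# Load a pocket book into the stack cutter with the push stick

### The job

Load the pocket book that lies on the stack cutter's front table for trimming: using only the wooden push stick, never the gripper itself, first press it flush along the steel side lay, then feed it spine first under the guard until it is home against the hidden back gauge, pressing firmly but gently each time (about 10 N; more than 20 N marks the book). Keep the gripper in front of the guard and do not disturb the notepad, pen and bottles on the counter. Finally draw the stick out and lay it flat on the counter, off the cutter.

Things in the scene. Friction and masses are not known exactly. Their poses are not given: they have to be found in the camera images.
- cutter: Fixed desktop stack cutter. Origin on the counter under the middle of its cut line; +x = feed direction, +y = the side with the side lay (near the robot). Flat bed 45 mm above the counter, x -300 (front edge) to 240 mm, y +-185 mm. Front table x -300 to -93 is open above; then a low guard, the crosshead (x -15 to 60), a cover. Cheeks at y +-150 to 185. A raised lever stands at y = -215, x > 0.
- lay: Side lay: steel bar on the bed, 12 mm wide, 22 mm high, rigid. Origin at bed height on its working face, at x = -100 mm in the cutter; the face looks to -y and is the cutter's plane y = +140 mm, from x = -280 to +190 mm, so it runs on under the guard. Axes as the cutter. An askew book swings flush when pushed near the end that stands farther off; pushed elsewhere it may jam on one corner.
- guard_lip (a point): Middle of the lower front edge of the clear sloping guard: x = -93 mm in the cutter, 30 mm above the bed, right across (y +-150 mm). The guard rises from there to x = -35 mm, 150 mm above the bed; behind the lip at least 30 mm over the bed is free all the way to the gauge. Axes as the cutter. The gripper must stay on the -x side of it; only book and stick go under.
- gauge: Back gauge: a rigid steel fence 270 mm wide across the feed, under the rear cover, out of sight. Its face looks to -x, square to the feed and the lay. Origin on the bed in the middle of that face; axes as the cutter. Set differently each time (face 76 to 102 mm past the cut line); it does not give way. The book is home when its spine touches it.
- book: Pocket paperback with brown card cover, flat on the front table, 105 (x) x 148 (y) x 20 mm, 0.17 to 0.34 kg. Origin in the middle of its underside; +x to the spine, which faces the guard; +y to the lay. Starts 11 to 28 mm off the lay (mid-side), up to 0.13 rad askew. Slides with 0.3 to 1 N. Pressed by the stick into lay or gauge, the force rises steeply, 3 (lay) to 15 (gauge) N per mm.
- book_spine (a point): Middle of the spine edge of the book at its underside (x = +52.5 mm in the book). Axes as the book.
- book_side (a point): Middle of the book's short edge that goes to the lay, at its underside (y = +74 mm in the book). Axes as the book.
- stick: Wooden push stick, 0.2 kg: flat board 250 x 60 x 14 mm with square ends and an upright grip block 62 mm long (x), 26 mm wide (y), its top 68 mm above the underside (a rib 24 mm high runs ahead of it to x = 70). Origin on the underside below the grip's middle; +x to the pushing end, 160 mm ahead; board ends 90 mm behind. Lies on the counter; take it by the grip from above with 80 N or more.
- stick_tip (a point): Middle of the pushing end face of the stick (x = +160 mm, 7 mm above the underside). Axes as the stick.
- notepad: Bystander: pad of buff notes 80 x 80 x 18 mm on the counter, origin under its middle.
- pen: Bystander: yellow pen 120 mm long, 12 mm thick on the counter, origin under its middle.
- vial_a: Bystander: small amber scent bottle, 28 mm across, 85 mm high, standing on the counter.
- vial_b: Bystander: a second such bottle.
Mind the look-alikes: they are no part of the job. Leave any orange, pink or red look-alike of the book alone.

How it is judged:
By the outcome, as a careful person would: the job done as asked, in the order asked, and still so for the second after the job is handed in, with the robot touching nothing.
It also fails if it takes over 72 s, if anything falls off the work surface, if the arm or the gripper's body presses on something with over 40 N, if the wrist force passes 120 N, or if a joint passes its speed limit or range.

### The arm

A 6-joint arm with a two-finger parallel gripper is mounted at the origin on the work surface. World frame = base frame: x ahead of the robot, y to its left, z up, the work surface at z = 0. Lengths are in mm, angles in rad, forces in N, time in s.
With the tool pointing down it reaches from about 425 to 925 mm from the base axis. Payload 12.5 kg.
Tool frame: the origin (TCP) lies between the finger pads, 19 mm behind the fingertips; this is the grasp point; z points along the fingers, y is the line along which they close (so a half turn about z gives the same grasp; the last joint's range is limited). The gripper opens to 85 mm and grips with 20 to 120 N. Pads are 22 mm wide; open, the fingers measure 114 mm over their backs; the gripper's body (76 mm by 85 mm) begins 54 mm behind the grasp point. The pads swing forward as they close: fully open they stand 13 mm farther back than shut.
Start: joints at [-1.431, 0.491, 1.559, -0, 1.092, -0.106], TCP at [152.105, -606.223, 250.027] pointing down, gripper open.
Joint ranges: [-3.1, 3.1], [-0.84, 2.19], [0.05, 2.79], [-1.13, 4.28], [0.06, 2.93], [-2.69, 2.69]. Speed limits (rad/s): [2.22, 2.22, 2.79, 3.14, 3.14, 3.14].

### API

Orientations are given as [roll, pitch, yaw] about the fixed x, y, z axes, in that order (R = Rz(yaw) Ry(pitch) Rx(roll)).
In Python, from station import readout, vision, bot, finder gives the robot as it stands.
- The arm moves only by the tool servo_tool, never from a script. Its argument "deltas" is a list of rows, each an object of numbers: "dx", "dy", "dz": the shift along the tool's x, y, z in mm; "rx", "ry", "rz": the turn, a rotation vector about the tool's x, y, z in degrees. In form: [{"dx": .., "dy": .., "dz": .., "rx": .., "ry": .., "rz": ..}, ...]. A call has 1 to 12 rows; each row shifts and turns the commanded pose from where the row before left it, along the tool's axes as they then stand; what a row does not reach is not made up. A row lasts 1/10 s, in which the tool goes at most 50 mm and 8.59 degrees, less where a joint would pass 70% of its speed; a pose out of reach is approached as far as the arm can. A call with a gripper value outside its range is refused whole. "gripper" is the finger opening in mm, from 0 to 85.4, set as the call begins (left out, the last holds). The fingers move at their own pace and stop on an object; "newtons" is the grip in N (left out, the last holds). Time passes only in rows, so rows that do not move let the fingers close. It gives the time, the measured TCP pose, the force, the opening and the grip force at its end, in the units of the state.
- readout.read_state(): the state, without advancing time (a new reading comes with each control period).
- vision.read_camera(name): name is "side" or "top" or "wrist"; returns a dict with "frame" (384x512x3 uint8, red, green, blue), "K" (3x3 intrinsics, pixels), "R" (3x3) and "t" (3): a world point X has camera coordinates R X + t. Camera axes: x right, y down, z forward; pixel columns grow to the right and rows downward; lengths in mm; the calibration is good to about 2 mm. A picture is of the moment at which its call begins. There is no depth.
- bot.close_job(): hands the job in; it is judged then, once.
Trained networks look in a picture, given as the dict that the camera call returned (one of the last four; its "shot" number tells which), for a name from the list of things; names that differ only in an ending like _2 or _b are one class to them, and where a whole thing is asked for, a point or a joint stands for the part that bears it (a point fixed in the world has none). Each returns a list of dicts, best first, with "p" (0 to 1); they miss things now and then, are a little off and sometimes report something else, mostly with a low value. They report only what shows in the picture. A call takes as long as a camera call. They do not tell look-alikes from the thing itself.
- finder.search_frame(target, picture): "rect" ([centre column, centre row, width, height] in pixels, round what is visible of it).
- finder.outline_of(target, picture): "pixels" (384x512 bool, what is visible of it) and "rect" ([centre column, centre row, width, height] in pixels, round what is visible of it).
The state is a dict: "time_s": time; "joint_positions": joint angles; "joint_velocities": joint speeds; "joint_torque": joint torques, N m; "eef_pos": TCP position; "eef_rot": TCP orientation; "ft_force": force on the tool from outside, world axes, zero at the start; "torque": the same for the moment, N m; "gripper_width": finger opening in mm; "gripper_force": force on a finger pad.
Only numpy, scipy, OpenCV 4.12 (cv2) and the standard library are available. Lean on these libraries where they do the work, as an engineer would, in place of code of your own. Each camera call takes 0.05 s, during which the arm holds its last target. There are 200 camera calls.

## Working session

There is one attempt and no reset: what is moved stays moved. The work goes in short steps, Python scripts to look and compute and a tool call to move; the robot and the scene stay as the last step left them, time stands still between calls to the robot, and variables do not carry over. Pictures are saved under pics/ and viewed, at most 10 in all, crops included, and the job is handed in when it is done.

Besides the shell and the picture viewer there is one more tool, called after ">>>" as name([rows], argument=value, ...), one row to a line, values as JSON. servo_tool: Moves the arm, as the interface text tells. Its arguments: {"type":"object","properties":{"deltas":{"type":"array"},"gripper":{"type":"number"},"newtons":{"type":"number"}},"required":["deltas"]}

```bash
ls; mkdir -p pics
python3 - <<'E'
from station import readout, vision, bot, finder
import cv2, numpy as np
s=readout.read_state(); print(s)
for n in ["side","top"]:
    p=vision.read_camera(n); cv2.imwrite(f"pics/{n}0.png",p["frame"][:,:,::-1]); print(n,p["K"].tolist(),p["R"].round(4).tolist(),p["t"].round(1).tolist())
    for t in ["book","stick","lay","notepad","pen","vial_a","cutter","guard_lip"]:
        try: print(t,[(round(d["p"],2),np.round(d["rect"]).tolist()) for d in finder.search_frame(t,p)])
        except Exception as e: print(t,e)
E
```

```text
pics
{'time_s': 0.0, 'joint_positions': array([-1.43058568e+00,  4.91547597e-01,  1.55946410e+00, -8.69259729e-06,
        1.09166677e+00, -1.05584477e-01]), 'joint_velocities': array([ 1.16881949e-03, -6.96390937e-04,  1.11865226e-03, -7.39609648e-04,
       -9.85068767e-05, -3.73109505e-04]), 'joint_torque': array([ 1.78314665e-03, -6.18445730e+01, -2.61595863e+01, -8.93868173e-05,
        4.01106110e-03,  2.46380750e-05]), 'eef_pos': array([ 152.08069225, -606.00397058,  249.43010869]), 'eef_rot': array([-3.14051208e+00, -1.06765218e-04,  2.45799080e-01]), 'ft_force': array([-0.49672336, -0.13073769, -0.35499535]), 'torque': array([ 0.08039216,  0.01157534, -0.02468157]), 'gripper_force': 0.0, 'gripper_width': 85.36439571666577}
side [[353.6420116511238, 0.0, 255.99177130943679], [0.0, 353.6420116511238, 198.83336832328425], [0.0, 0.0, 1.0]] [[0.9387, -0.3447, 0.0073], [-0.2106, -0.59, -0.7794], [0.273, 0.7301, -0.6265]] [-445.2, 117.1, 1241.8]
book [(0.79, [263.0, 231.0, 43.0, 37.0]), (0.67, [268.0, 176.0, 42.0, 24.0]), (0.66, [234.0, 274.0, 14.0, 28.0])]
stick [(0.65, [297.0, 26
[... 340 characters left out ...]
0, 127.0, 178.0])]
top [[500.10674745049266, 0.0, 253.55015688673842], [0.0, 500.10674745049266, 196.38693946421705], [0.0, 0.0, 1.0]] [[-0.0042, -1.0, 0.0015], [-0.9787, 0.0038, -0.2052], [0.2052, -0.0023, -0.9787]] [-39.7, 483.2, 1634.7]
book [(0.85, [286.0, 214.0, 52.0, 43.0]), (0.83, [105.0, 262.0, 48.0, 34.0]), (0.69, [183.0, 259.0, 48.0, 33.0]), (0.66, [216.0, 173.0, 39.0, 44.0]), (0.61, [317.0, 293.0, 16.0, 9.0])]
stick [(0.88, [335.0, 196.0, 20.0, 66.0])]
lay [(0.67, [206.0, 206.0, 79.0, 8.0])]
notepad []
pen []
vial_a [(0.44, [355.0, 135.0, 13.0, 13.0])]
cutter [(0.81, [161.0, 133.0, 199.0, 180.0])]
guard_lip [(0.74, [161.0, 133.0, 196.0, 179.0]), (0.61, [218.0, 173.0, 34.0, 47.0])]
```

Run:
```python
import cv2, numpy as np
a=cv2.imread("pics/side0.png")[100:340,150:410]; b=cv2.imread("pics/top0.png")[60:320,60:400]
cv2.imwrite("pics/s1.png",cv2.resize(a,None,fx=2.5,fy=2.5,interpolation=2)[:600]);cv2.imwrite("pics/t1.png",cv2.resize(b,None,fx=2.3,fy=2.3,interpolation=2)[:600])
```

```text
(no output)
```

View pics/s1.png

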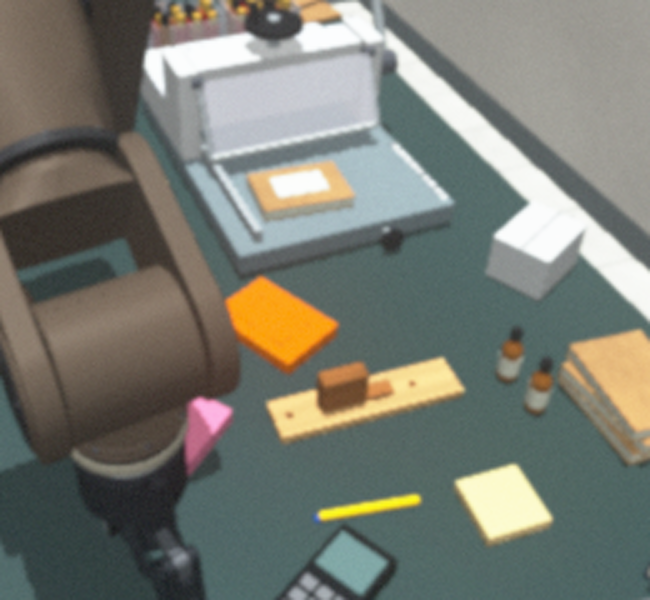

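View pics/t1.png

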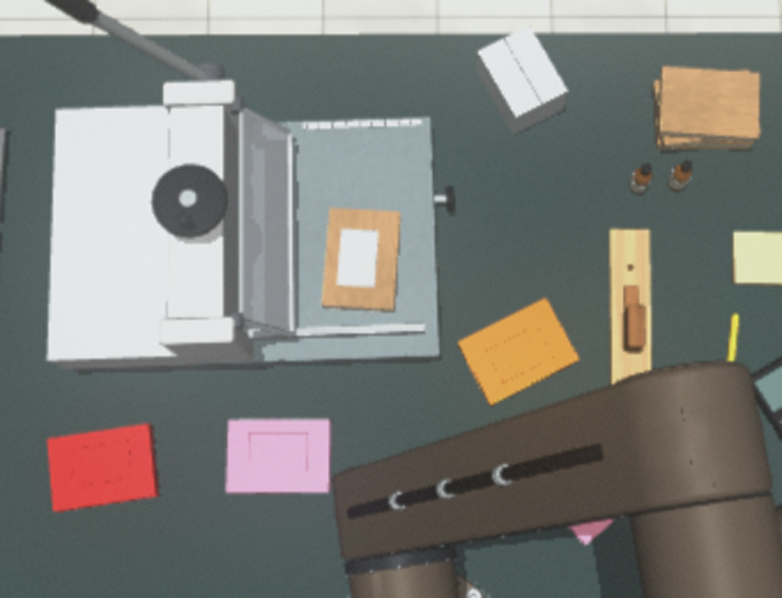

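Top view, in full-image pixels:
- **Brown book:** (217,173), on the front table.
- **Book look-alikes:** orange (286,214), red (105,262), pink (183,259), and a pink scrap at (317,293).
- **Stick:** (335,196), with its tip pointing up in the image.
- **Brown boards:** about (368,106), also not the target.

I choose the book at (217,173) because it is brown and lies on the cutter table.

```bash
cat > h.py <<'E'
from station import readout, vision, bot, finder
import cv2, numpy as np
def ray(p,u,v):
    d=p["R"].T@np.linalg.inv(p["K"])@[u,v,1]; return -p["R"].T@p["t"],d
def onz(p,u,v,z):
    c,d=ray(p,u,v); return c+d*(z-c[2])/d[2]
def proj(p,X):
    c=p["R"]@np.asarray(X,float).T+p["t"][:,None]; q=p["K"]@c; return (q[:2]/q[2]).T
def tri(L):
    A=0;b=0
    for p,u,v in L:
        c,d=ray(p,u,v); d=d/np.linalg.norm(d); M=np.eye(3)-np.outer(d,d); A=A+M; b=b+M@c
    return np.linalg.solve(A,b)
E
python3 - <<'E'
from h import *
p=vision.read_camera("top");w=vision.read_camera("wrist")
np.set_printoptions(precision=1,suppress=True)
f=lambda x,y:(60+x/2.3,60+y/2.3)
for n,x,y,z in [("bk",361,260,65),("lay R",425,328,67),("lay L",296,330,67),("bed front near",438,356,45),("bed front far",430,117,45),("lip far",295,133,75),("lip near",293,330,75),("grip",634,320,68),("tipL",610,229,14),("tipR",650,229,14),("tailL",612,383,14),("vialb",680,185,0),("viala",640,187,0),("bk c1",330,208,65),("c2",400,212,65),("c3",395,310,65),("c4",321,306,65),("box",525,125,0),("boxtop",520,80,60)]:
    print(n,onz(p,*f(x,y),z))
# shape of rect for mask
for t in ["stick","book"]:
    for d in finder.outline_of(t,p):
        m=d["pixels"].astype(np.uint8); print(t,d["p"],d["rect"],cv2.minAreaRect(cv2.findNonZero(m)))
C=-w["R"].T@w["t"]; print("wrist cam",C,w["R"],w["K"][0,0], readout.read_state()["eef_pos"])
cv2.imwrite("pics/w0.png",w["frame"][:,:,::-1])
E
```

```text
bk [560.8  81.4  65. ]
lay R [458.5 -12.4  67. ]
lay L [456.3 174.   67. ]
bed front near [421.1 -31.   45. ]
bed front far [790.5 -19.9  45. ]
lip far [754.1 181.2  75. ]
lip near [454.7 177.3  75. ]
grip [ 468.9 -314.9   68. ]
tipL [ 621.2 -293.    14. ]
tipR [ 621.  -353.8   14. ]
tailL [ 385. -288.   14.]
vialb [ 695.4 -405.7    0. ]
viala [ 692.4 -343.7    0. ]
bk c1 [640.4 128.1  65. ]
c2 [633.9  24.5  65. ]
c3 [485.7  31.2  65. ]
c4 [492.1 138.8  65. ]
box [ 794.5 -167.9    0. ]
boxtop [ 843.7 -157.    60. ]
stick 0.68 [334.2, 192.9, 21.1, 67.1] ((333.51837158203125, 193.0095977783203), (18.219099044799805, 66.2849349975586), 1.060911774635315)
book 0.78 [182.8, 258.5, 45.1, 35.2] ((181.0, 258.0), (32.0, 46.0), 90.0)
book 0.73 [287.0, 213.9, 50.7, 46.4] ((284.747314453125, 212.63380432128906), (31.76437759399414, 44.29337692260742), 62.10273361206055)
book 0.69 [217.2, 174.9, 38.7, 44.5] ((216.6217041015625, 172.67477416992188), (31.396968841552734, 43.70298385620117), 3.814074993133545)
book 0.66 [105.8, 262.9, 48.5, 41.7] ((104.48020935058594, 262.8019714355469), (34.925804138183594, 47.16476058959961), 84.2894058227539)
book 0.44 [316.9, 291.0, 17.1, 10.7] ((316.17327880859375, 290.7326965332031), (6.268734931945801, 14.328536033630371), 84.2894058227539)
wrist cam [ 229.5 -586.3  375.2] [[ 0.2 -1.   0. ]
 [-0.9 -0.2  0.3]
 [-0.3 -0.1 -1. ]] 332.94139870342127 [ 152.1 -606.2  250. ]
```

View pics/w0.png

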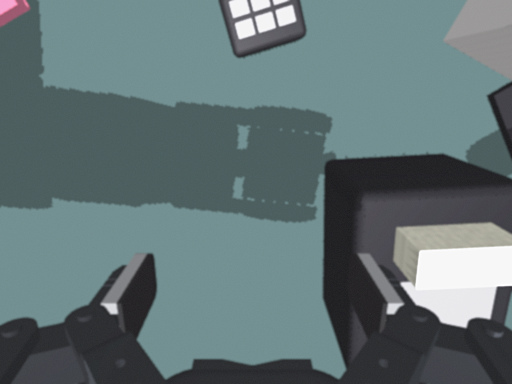

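Wrist view: counter, a dark holder with an eraser-like block at the lower right (430,260), and a calculator at the top. Nothing in it is needed. Next I move to hover over the stick.

>>> servo_tool([
  {"rz": 7},
  {"rz": 7.1, "dx": 20, "dy": -20},
  {"dx": 32, "dy": -31},
  {"dx": 32, "dy": -31},
  {"dx": 32, "dy": -31},
  {"dx": 32, "dy": -31},
  {"dx": 32, "dy": -31},
  {"dx": 32, "dy": -31},
  {"dx": 32, "dy": -31},
  {"dx": 32, "dy": -30},
  {"dx": 30, "dy": -24},
  {},
], gripper=85, newtons=110)

```text
$.deltas[0]: bad value
```

Run:
```python
from h import *
np.set_printoptions(precision=1,suppress=True)
s=readout.read_state();print(s["eef_pos"],s["eef_rot"])
w=vision.read_camera("wrist");cv2.imwrite("pics/w1.png",cv2.resize(w["frame"][:,:,::-1],None,fx=1.5,fy=1.5))
print(-w["R"].T@w["t"])
for d in finder.outline_of("stick",w): print(d["p"],d["rect"])
```

```text
[ 152.1 -606.2  250. ] [ 3.1 -0.   0.2]
[ 229.5 -586.3  375.2]
```

View pics/w1.png

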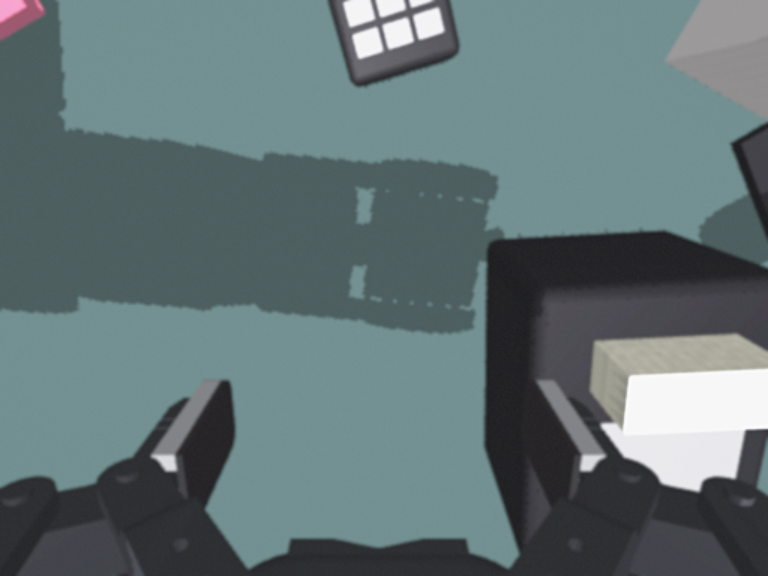

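The view is unchanged because the move was refused: every row needs all six keys.

>>> servo_tool([
  {"dx": 0, "dy": 0, "dz": 0, "rx": 0, "ry": 0, "rz": 7},
  {"dx": 20, "dy": -20, "dz": 0, "rx": 0, "ry": 0, "rz": 7},
  {"dx": 32, "dy": -31, "dz": 0, "rx": 0, "ry": 0, "rz": 0},
  {"dx": 32, "dy": -31, "dz": 0, "rx": 0, "ry": 0, "rz": 0},
  {"dx": 32, "dy": -31, "dz": 0, "rx": 0, "ry": 0, "rz": 0},
  {"dx": 32, "dy": -31, "dz": 0, "rx": 0, "ry": 0, "rz": 0},
  {"dx": 32, "dy": -31, "dz": 0, "rx": 0, "ry": 0, "rz": 0},
  {"dx": 32, "dy": -31, "dz": 0, "rx": 0, "ry": 0, "rz": 0},
  {"dx": 32, "dy": -31, "dz": 0, "rx": 0, "ry": 0, "rz": 0},
  {"dx": 32, "dy": -30, "dz": 0, "rx": 0, "ry": 0, "rz": 0},
  {"dx": 30, "dy": -24, "dz": 0, "rx": 0, "ry": 0, "rz": 0},
  {"dx": 0, "dy": 0, "dz": 0, "rx": 0, "ry": 0, "rz": 0},
], gripper=85, newtons=110)

```text
time_s: 2.4
eef_pos: [457.7, -309.8, 250.1]
eef_rot: [3.142, -0.001, 0.005]
ft_force: [0.4, 0.2, -0.3]
gripper_width: 85.0
gripper_force: 0.0
```

Run:
```python
from h import *
np.set_printoptions(precision=1,suppress=True)
s=readout.read_state();print(s["eef_pos"],s["eef_rot"])
w=vision.read_camera("wrist");cv2.imwrite("pics/w2.png",cv2.resize(w["frame"][:,:,::-1],None,fx=1.5,fy=1.5))
print(-w["R"].T@w["t"])
for d in finder.outline_of("stick",w):
    b=cv2.boxPoints(cv2.minAreaRect(cv2.findNonZero(d["pixels"].astype(np.uint8))))
    print(d["p"],d["rect"],b,[onz(w,*q,14)[:2] for q in b])
```

```text
[ 457.7 -309.8  250.1] [ 3.1 -0.   0. ]
[ 537.4 -308.8  375.4]
0.79 [264.1, 117.0, 68.6, 233.9] [[229.9 230.7]
 [233.1  -0.9]
 [295.1   0. ]
 [291.9 231.5]] [array([ 371.5, -283.8]), array([ 614.7, -290.5]), array([ 614.3, -350.2]), array([ 370.7, -357.4])]
```

View pics/w2.png

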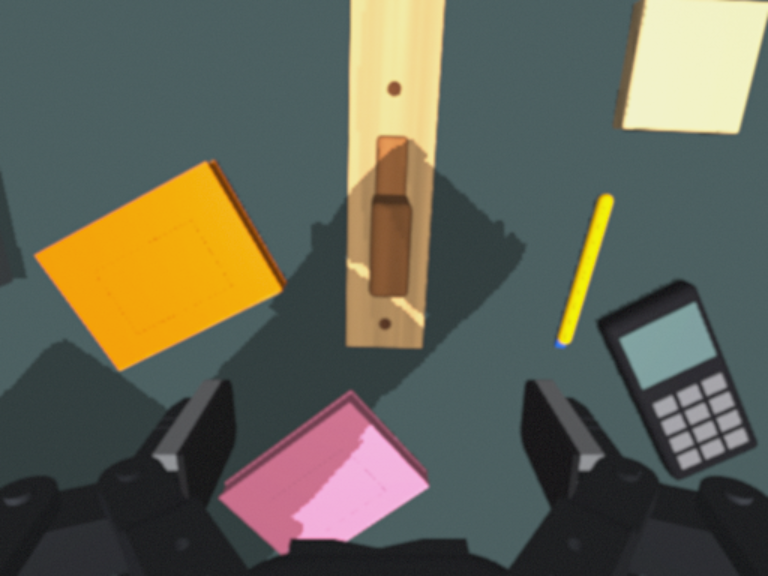

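The picture (scale 1.5) shows the stick upright in the middle. Its grip top centre is at about (391,250) and its tail edge spans (347,347) to (422,348). Orange and pink books, a pen, a pad and a calculator lie around it.

Run:
```python
from h import *
np.set_printoptions(precision=1,suppress=True)
w=vision.read_camera("wrist");p=vision.read_camera("top");sd=vision.read_camera("side")
g=lambda u,v,z:onz(w,u/1.5,v/1.5,z)
print("tail",g(347,347,14),g(422,348,14),"mid edges at row0",g(351,0,14),g(445,0,14))
print("hole1",g(394,88,14),"hole2",g(385,324,14))
print("grip corners",[g(*q,68)[:2] for q in [(371,296),(408,296),(411,203),(373,203)]])
print("hole tri", tri([(w,394/1.5,88/1.5),(p,60+630/2.3,60+268/2.3),(sd,150+412/2.5,100+383/2.5)]))
print("grip top c tri",tri([(w,390.5/1.5,249/1.5),(p,60+633.5/2.3,60+317/2.3),(sd,150+345/2.5,100+372/2.5)]))
```

```text
tail [ 368.2 -287.5   14. ] [ 367.5 -346.8   14. ] mid edges at row0 [ 611.4 -293.9   14. ] [ 611.6 -354.1   14. ]
hole1 [ 559.  -322.1   14. ] hole2 [ 387.9 -317.4   14. ]
grip corners [array([ 429.5, -307.2]), array([ 429.6, -331.2]), array([ 489.8, -331.8]), array([ 489.8, -308.5])]
hole tri [ 559.4 -321.5   15.6]
grip top c tri [ 465.6 -317.1   69.6]
```

>>> servo_tool([
  {"dx": 9, "dy": -25, "dz": -5, "rx": 0, "ry": 0, "rz": 0},
  {"dx": 9, "dy": -43, "dz": -5, "rx": 0, "ry": 0, "rz": 0},
  {"dx": 9, "dy": -43, "dz": -5, "rx": 0, "ry": 0, "rz": 0},
  {"dx": 9, "dy": -43, "dz": -5, "rx": 0, "ry": 0, "rz": 0},
  {"dx": 9, "dy": -43, "dz": -5, "rx": 0, "ry": 0, "rz": 0},
  {"dx": 9, "dy": -43, "dz": -5, "rx": 0, "ry": 0, "rz": 0},
  {"dx": 9, "dy": -43, "dz": 0, "rx": 0, "ry": 0, "rz": 0},
  {"dx": 9, "dy": -43, "dz": 0, "rx": 0, "ry": 0, "rz": 0},
  {"dx": 9, "dy": -30, "dz": 0, "rx": 0, "ry": 0, "rz": 0},
  {"dx": 0, "dy": -15, "dz": 0, "rx": 0, "ry": 0, "rz": 0},
  {"dx": 0, "dy": 0, "dz": 0, "rx": 0, "ry": 0, "rz": 0},
])

```text
time_s: 3.75
eef_pos: [535.3, 59.1, 279.9]
eef_rot: [3.142, 0.0, 0.002]
ft_force: [-1.1, 0.1, 0.4]
gripper_width: 85.3
gripper_force: 0.0
```

Run:
```python
from h import *
np.set_printoptions(precision=1,suppress=True)
w=vision.read_camera("wrist");im=w["frame"][:,:,::-1].copy()
cv2.imwrite("pics/w3raw.png",im)
for d in finder.outline_of("book",w):
    b=cv2.boxPoints(cv2.minAreaRect(cv2.findNonZero(d["pixels"].astype(np.uint8))))
    print(d["p"],d["rect"],[onz(w,*q,65)[:2] for q in b])
for t in ["lay","guard_lip"]: print(t,[(d["p"],d["rect"]) for d in finder.search_frame(t,w)])
np.savez("w3.npz",K=w["K"],R=w["R"],t=w["t"])
cv2.imwrite("pics/w3.png",cv2.resize(im,(800,600),interpolation=cv2.INTER_CUBIC))
```

```text
0.83 [172.3, 332.1, 70.2, 69.1] [array([375.8, 196.2]), array([375.9, 116.3]), array([272. , 120.6]), array([271.9, 207. ])]
0.68 [413.6, 225.9, 141.4, 108.6] [array([473.9, -38.8]), array([ 533.1, -155.6]), array([ 446.2, -210.3]), array([377.3, -87.1])]
0.64 [483.6, 316.3, 56.9, 30.8] [array([ 332.2, -193.9]), array([ 370.7, -189. ]), array([ 364.8, -255.5]), array([ 325.9, -262.4])]
0.6 [232.3, 131.2, 109.8, 153.4] [array([493.7, 151.1]), array([641.1, 130.5]), array([634.7,  26.6]), array([485.4,  32.3])]
lay [(0.66, [229.9, 229.8, 172.6, 23.6])]
guard_lip [(0.83, [183.2, 161.9, 366.4, 323.5])]
```

View pics/w3.png

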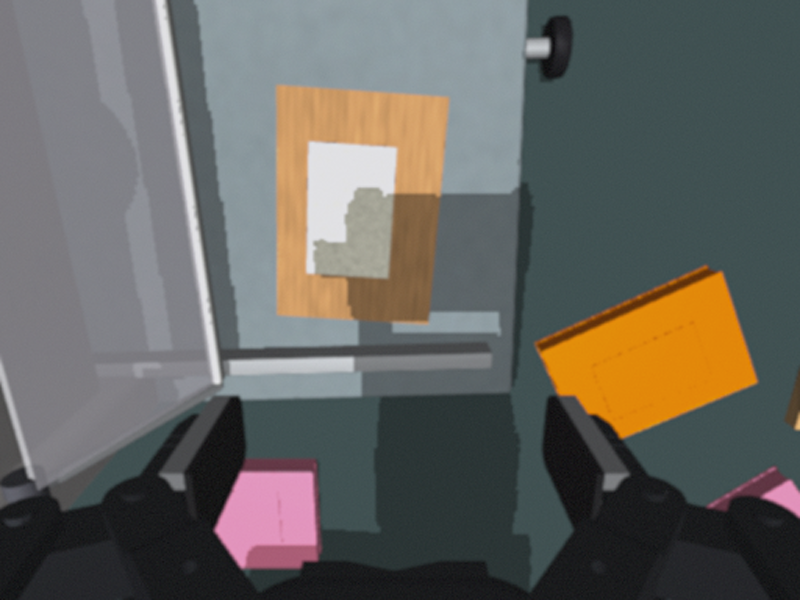

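The close view (800x600) shows the brown book with a white label, corners (277,85), (448,97), (429,321) and (277,316). The lay runs from about (228,358) to (491,350), and the guard lip from (160,0) to (218,382). The coloured look-alikes lie off the cutter.

Run:
```python
from h import *
np.set_printoptions(precision=1,suppress=True)
w=dict(np.load("w3.npz"));g=lambda u,v,z:onz(w,u*.64,v*.64,z)[:2]
p=vision.read_camera("top")
print("book",[g(*q,65) for q in [(277,85),(448,97),(429,321),(277,316)]])
print("lay top edge",g(228,360,67),g(491,352,67),"bottom",g(228,352,45),g(491,344,45))
print("bed front",g(527,0,45),g(512,390,45))
print("lip",g(164,0,75),g(218,380,75))
for (u,v),(a,b) in [((277,85),(330,208)),((448,97),(400,212)),((429,321),(395,310)),((277,316),(321,306))]:
    print("tri book",tri([(w,u*.64,v*.64),(p,60+a/2.3,60+b/2.3)]))
im=cv2.cvtColor(cv2.imread("pics/w3raw.png"),cv2.COLOR_BGR2GRAY)
for c in [160,190,210,270,300]: print(c,im[212:242,c].tolist())
```

```text
book [array([641. , 130.4]), array([634.4,  26.5]), array([488.7,  34.7]), array([492.2, 140.4])]
lay top edge [459.6 176.9] [466.2  -9.5] bottom [456.1 183.9] [463.  -13.6]
bed front [691.2 -22. ] [424.7 -32.1]
lip [684.4 188.9] [447.9 182.6]
tri book [640.4 129.   66.9]
tri book [635.1  25.3  59.6]
tri book [486.7  32.9  58.9]
tri book [492.2 139.5  65.4]
160 [152, 150, 152, 151, 152, 151, 152, 153, 153, 148, 132, 94, 69, 69, 71, 70, 79, 107, 154, 192, 201, 197, 195, 192, 191, 190, 187, 176, 160, 152]
190 [153, 154, 152, 154, 154, 154, 154, 154, 151, 134, 97, 74, 69, 72, 70, 73, 102, 151, 191, 202, 201, 199, 197, 195, 192, 192, 178, 158, 150, 150]
210 [156, 156, 157, 156, 156, 156, 157, 156, 147, 123, 89, 72, 70, 70, 73, 87, 132, 181, 203, 205, 202, 201, 199, 197, 193, 184, 166, 156, 151, 153]
270 [138, 111, 99, 95, 98, 99, 97, 89, 77, 72, 71, 71, 72, 74, 89, 112, 129, 133, 131, 129, 129, 128, 127, 124, 119, 105, 97, 98, 96, 99]
300 [139, 114, 99, 98, 100, 99, 91, 81, 74, 72, 72, 71, 72, 82, 106, 126, 134, 132, 129, 127, 127, 125, 125, 117, 102, 96, 97, 99, 96, 98]
```

>>> servo_tool([
  {"dx": -6, "dy": 25, "dz": 4, "rx": 0, "ry": 0, "rz": 0},
  {"dx": -9, "dy": 44, "dz": 12, "rx": 0, "ry": 0, "rz": 0},
  {"dx": -9, "dy": 44, "dz": 12, "rx": 0, "ry": 0, "rz": 0},
  {"dx": -9, "dy": 44, "dz": 12, "rx": 0, "ry": 0, "rz": 0},
  {"dx": -9, "dy": 44, "dz": 12, "rx": 0, "ry": 0, "rz": 0},
  {"dx": -9, "dy": 44, "dz": 12, "rx": 0, "ry": 0, "rz": 0},
  {"dx": -9, "dy": 44, "dz": 12, "rx": 0, "ry": 0, "rz": 0},
  {"dx": -9, "dy": 44, "dz": 12, "rx": 0, "ry": 0, "rz": 0},
  {"dx": -7, "dy": 32, "dz": 12, "rx": 0, "ry": 0, "rz": 0},
  {"dx": 0, "dy": 14, "dz": 10, "rx": 0, "ry": 0, "rz": 1.7},
  {"dx": 0, "dy": 0, "dz": 0, "rx": 0, "ry": 0, "rz": 0},
])

```text
time_s: 5.1
eef_pos: [459.2, -322.0, 168.7]
eef_rot: [-3.141, 0.001, -0.033]
ft_force: [0.8, 0.1, 0.9]
gripper_width: 84.8
gripper_force: 0.0
```

Run:
```python
from h import *
np.set_printoptions(precision=2,suppress=True)
w=dict(np.load("w3.npz"))
T=np.array([onz(w,c,r,67)[:2] for c,r in [(160,229.7),(190,228.7),(210,228.2),(270,226.8),(300,226)]])
B=np.array([onz(w,c,r,45)[:2] for c,r in [(160,222.9),(190,222),(210,221.5),(270,219.6),(300,218.8)]])
for L in (T,B): print(np.polyfit(L[:,1]-83,L[:,0],1))
```

```text
[ -0.03 463.01]
[ -0.03 462.01]
```

>>> servo_tool([
  {"dx": 0, "dy": -2, "dz": 25, "rx": 0, "ry": 0, "rz": 0},
  {"dx": 0, "dy": 0, "dz": 35, "rx": 0, "ry": 0, "rz": 0},
  {"dx": 0, "dy": 0, "dz": 30, "rx": 0, "ry": 0, "rz": 0},
  {"dx": 0, "dy": 0, "dz": 20, "rx": 0, "ry": 0, "rz": 0},
  {"dx": 0, "dy": 0, "dz": 9, "rx": 0, "ry": 0, "rz": 0},
  {"dx": 0, "dy": 0, "dz": 0, "rx": 0, "ry": 0, "rz": 0},
])

```text
time_s: 5.7
eef_pos: [460.3, -317.6, 50.7]
eef_rot: [-3.141, 0.001, -0.027]
ft_force: [0.2, 0.4, 0.6]
gripper_width: 84.9
gripper_force: 0.0
```

>>> servo_tool([
  {"dx": 0, "dy": 0, "dz": 0, "rx": 0, "ry": 0, "rz": 0},
  {"dx": 0, "dy": 0, "dz": 0, "rx": 0, "ry": 0, "rz": 0},
  {"dx": 0, "dy": 0, "dz": 0, "rx": 0, "ry": 0, "rz": 0},
  {"dx": 0, "dy": 0, "dz": 0, "rx": 0, "ry": 0, "rz": 0},
  {"dx": 0, "dy": 0, "dz": 0, "rx": 0, "ry": 0, "rz": 0},
  {"dx": 0, "dy": 0, "dz": 0, "rx": 0, "ry": 0, "rz": 0},
  {"dx": 0, "dy": 0, "dz": 0, "rx": 0, "ry": 0, "rz": 0},
  {"dx": 0, "dy": 0, "dz": 0, "rx": 0, "ry": 0, "rz": 0},
], gripper=15, newtons=115)

```text
time_s: 6.5
eef_pos: [460.4, -318.7, 51.9]
eef_rot: [3.141, -0.001, -0.028]
ft_force: [-0.4, 1.1, 8.7]
gripper_width: 24.2
gripper_force: 113.9
```

>>> servo_tool([
  {"dx": 0, "dy": 0, "dz": -15, "rx": 0, "ry": 0, "rz": 0},
  {"dx": 0, "dy": 0, "dz": -35, "rx": 0, "ry": 0, "rz": 0},
  {"dx": 0, "dy": 0, "dz": -40, "rx": 0, "ry": 0, "rz": 0},
  {"dx": 0, "dy": 0, "dz": -38, "rx": 0, "ry": 0, "rz": -5},
  {"dx": 0, "dy": 0, "dz": 0, "rx": 0, "ry": 0, "rz": -8},
  {"dx": 0, "dy": 0, "dz": 0, "rx": 0, "ry": 0, "rz": -8.5},
  {"dx": 0, "dy": 0, "dz": 0, "rx": 0, "ry": 0, "rz": -8.5},
  {"dx": 0, "dy": 0, "dz": 0, "rx": 0, "ry": 0, "rz": -8.5},
  {"dx": 0, "dy": 0, "dz": 0, "rx": 0, "ry": 0, "rz": -8.5},
  {"dx": 0, "dy": 0, "dz": 0, "rx": 0, "ry": 0, "rz": -8.5},
  {"dx": 0, "dy": 0, "dz": 0, "rx": 0, "ry": 0, "rz": -8.5},
  {"dx": 0, "dy": 0, "dz": 0, "rx": 0, "ry": 0, "rz": -8.5},
])

```text
time_s: 7.7
eef_pos: [460.0, -318.4, 179.0]
eef_rot: [-3.141, -0.0, 1.243]
ft_force: [-0.4, -0.0, -2.0]
gripper_width: 24.5
gripper_force: 112.9
```

>>> servo_tool([
  {"dx": 0, "dy": 0, "dz": 0, "rx": 0, "ry": 0, "rz": -8.5},
  {"dx": 0, "dy": 0, "dz": 0, "rx": 0, "ry": 0, "rz": -4.5},
  {"dx": 0, "dy": 0, "dz": 0, "rx": 0, "ry": 0, "rz": 0},
  {"dx": 0, "dy": 0, "dz": 0, "rx": 0, "ry": 0, "rz": 0},
])

```text
time_s: 8.1
eef_pos: [460.1, -318.4, 179.0]
eef_rot: [-3.142, 0.0, 1.461]
ft_force: [0.5, 0.5, -3.1]
gripper_width: 24.8
gripper_force: 112.9
```

>>> servo_tool([
  {"dx": 0, "dy": 0, "dz": 0, "rx": 0, "ry": 0, "rz": -4.1},
  {"dx": 0, "dy": 0, "dz": 0, "rx": 0, "ry": 0, "rz": -4.1},
  {"dx": 20, "dy": 16, "dz": 0, "rx": 0, "ry": 0, "rz": 0},
  {"dx": 33, "dy": 26, "dz": 0, "rx": 0, "ry": 0, "rz": 0},
  {"dx": 33, "dy": 26, "dz": 0, "rx": 0, "ry": 0, "rz": 0},
  {"dx": 33, "dy": 26, "dz": 0, "rx": 0, "ry": 0, "rz": 0},
  {"dx": 33, "dy": 26, "dz": 0, "rx": 0, "ry": 0, "rz": 0},
  {"dx": 33, "dy": 26, "dz": 0, "rx": 0, "ry": 0, "rz": 0},
  {"dx": 33, "dy": 26, "dz": 0, "rx": 0, "ry": 0, "rz": 0},
  {"dx": 33, "dy": 26, "dz": 0, "rx": 0, "ry": 0, "rz": 0},
  {"dx": 20, "dy": 20, "dz": 0, "rx": 0, "ry": 0, "rz": 0},
  {"dx": 0, "dy": 0, "dz": 0, "rx": 0, "ry": 0, "rz": 0},
])

```text
time_s: 9.3
eef_pos: [669.7, -36.8, 178.6]
eef_rot: [3.141, -0.0, 1.608]
ft_force: [-1.4, -0.1, -1.1]
gripper_width: 24.9
gripper_force: 113.3
```

Run:
```python
from h import *
s=readout.read_state();print(s["eef_pos"],s["eef_rot"])
w=vision.read_camera("wrist");p=vision.read_camera("top")
a=w["frame"][:,:,::-1];b=cv2.resize(p["frame"][100:270,130:310,::-1],None,fx=2.26,fy=2.26)
cv2.imwrite("pics/c4.png",np.hstack([cv2.resize(a,(400,300)),cv2.resize(b,(400,378))[:300]]))
```

```text
[669.74154889 -36.7583706  178.55275697] [ 3.14100946e+00 -2.12025660e-04  1.60806310e+00]
```

View pics/c4.png

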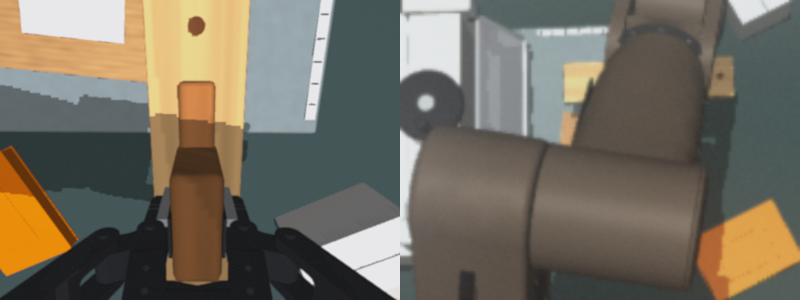

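Left half is the wrist view: the stick is held straight by the grip, with the book at upper left and the bed scale at (320,60). Right half is the top view, with the stick beyond the book. The cutter's front knob lies near the stick's path, so I check its height.

Run:
```python
from h import *
np.set_printoptions(precision=1,suppress=True)
p=vision.read_camera("top");sd=vision.read_camera("side");w=dict(np.load("w3.npz"))
print(tri([(sd,150+392/2.5,100+240/2.5),(w,556*.64,47*.64)]),tri([(p,60+450/2.3,60+199/2.3),(w,556*.64,47*.64)]))
# knob top extents in w3: rows 15..78 -> x-range
for z in (22,45): print(z,onz(w,560*.64,15*.64,z),onz(w,550*.64,78*.64,z))
```

```text
[667.6 -48.8  21.1] [668.7 -50.   17.7]
22 [687.4 -49.6  22. ] [649.1 -46.7  22. ]
45 [683.1 -43.   45. ] [647.1 -40.3  45. ]
```

>>> servo_tool([
  {"dx": 0, "dy": 20, "dz": 10, "rx": 0, "ry": 0, "rz": 0},
  {"dx": 0, "dy": 0, "dz": 25, "rx": 0, "ry": 0, "rz": 0},
  {"dx": 0, "dy": 0, "dz": 25, "rx": 0, "ry": 0, "rz": 0},
  {"dx": 0, "dy": 0, "dz": 14, "rx": 0, "ry": 0, "rz": 0},
  {"dx": 0, "dy": 0, "dz": 5, "rx": 0, "ry": 0, "rz": 0},
  {"dx": 0, "dy": 0, "dz": 0, "rx": 0, "ry": 0, "rz": 0},
  {"dx": 0, "dy": 0, "dz": 0, "rx": 0, "ry": 0, "rz": 0},
])

```text
time_s: 10.2
eef_pos: [688.6, -39.3, 101.2]
eef_rot: [3.14, 0.0, 1.607]
ft_force: [0.1, 0.1, -1.5]
gripper_width: 24.6
gripper_force: 113.6
```

>>> servo_tool([
  {"dx": 12, "dy": 0, "dz": 0, "rx": 0, "ry": 0, "rz": 0},
  {"dx": 20, "dy": 0, "dz": 0, "rx": 0, "ry": 0, "rz": 0},
  {"dx": 20, "dy": 0, "dz": 0, "rx": 0, "ry": 0, "rz": 0},
  {"dx": 14, "dy": 0, "dz": 0, "rx": 0, "ry": 0, "rz": 0},
  {"dx": 0, "dy": 0, "dz": 0, "rx": 0, "ry": 0, "rz": 0},
  {"dx": 0, "dy": -5, "dz": 0, "rx": 0, "ry": 0, "rz": 0},
  {"dx": 0, "dy": 0, "dz": 0, "rx": 0, "ry": 0, "rz": 0},
])

```text
time_s: 10.9
eef_pos: [680.2, 26.5, 99.9]
eef_rot: [-3.141, 0.0, 1.607]
ft_force: [-0.0, 0.5, -2.6]
gripper_width: 24.5
gripper_force: 113.6
```

>>> servo_tool([
  {"dx": 0, "dy": -4, "dz": 0, "rx": 0, "ry": 0, "rz": 0},
  {"dx": 0, "dy": -4, "dz": 0, "rx": 0, "ry": 0, "rz": 0},
  {"dx": 0, "dy": -4, "dz": 0, "rx": 0, "ry": 0, "rz": 0},
  {"dx": 0, "dy": -4, "dz": 0, "rx": 0, "ry": 0, "rz": 0},
  {"dx": 0, "dy": -4, "dz": 0, "rx": 0, "ry": 0, "rz": 0},
  {"dx": 0, "dy": -4, "dz": 0, "rx": 0, "ry": 0, "rz": 0},
  {"dx": 0, "dy": -3, "dz": 0, "rx": 0, "ry": 0, "rz": 0},
  {"dx": 0, "dy": -3, "dz": 0, "rx": 0, "ry": 0, "rz": 0},
  {"dx": 0, "dy": 0, "dz": 0, "rx": 0, "ry": 0, "rz": 0},
])

```text
time_s: 11.8
eef_pos: [650.4, 25.6, 100.0]
eef_rot: [-3.141, 0.0, 1.607]
ft_force: [0.5, 0.7, -1.9]
gripper_width: 24.6
gripper_force: 113.6
```

>>> servo_tool([
  {"dx": 0, "dy": -1.5, "dz": 0, "rx": 0, "ry": 0, "rz": 0},
  {"dx": 0, "dy": -1.5, "dz": 0, "rx": 0, "ry": 0, "rz": 0},
  {"dx": 0, "dy": -1, "dz": 0, "rx": 0, "ry": 0, "rz": 0},
  {"dx": 0, "dy": -1, "dz": 0, "rx": 0, "ry": 0, "rz": 0},
  {"dx": 0, "dy": 0, "dz": 0, "rx": 0, "ry": 0, "rz": 0},
])

```text
time_s: 12.3
eef_pos: [645.6, 25.5, 99.9]
eef_rot: [-3.141, 0.0, 1.607]
ft_force: [-0.3, -0.0, -2.1]
gripper_width: 24.5
gripper_force: 113.6
```

>>> servo_tool([
  {"dx": 0, "dy": -1, "dz": 0, "rx": 0, "ry": 0, "rz": 0},
  {"dx": 0, "dy": -1, "dz": 0, "rx": 0, "ry": 0, "rz": 0},
  {"dx": 0, "dy": 0, "dz": 0, "rx": 0, "ry": 0, "rz": 0},
])

```text
time_s: 12.6
eef_pos: [643.6, 25.4, 100.0]
eef_rot: [-3.141, 0.0, 1.607]
ft_force: [-0.1, -0.5, -2.1]
gripper_width: 24.5
gripper_force: 113.6
```

Run:
```python
from h import *
p=vision.read_camera("side");cv2.imwrite("pics/s5.png",cv2.resize(p["frame"][110:230,190:350,::-1],None,fx=4,fy=4,interpolation=2))
```

```text
(no output)
```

View pics/s5.png

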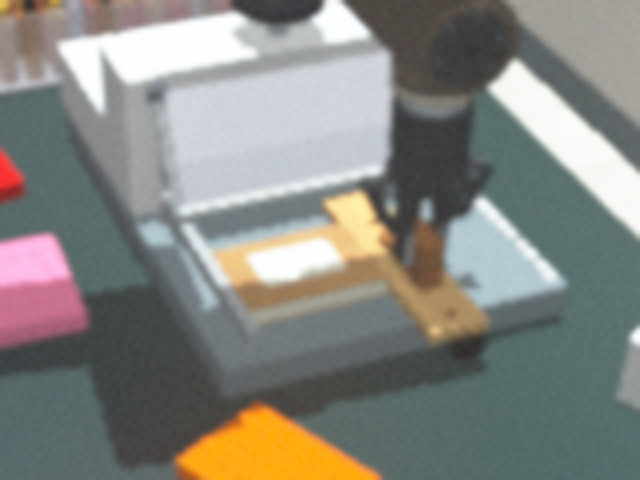

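The side view shows the stick's long edge against the book at (385,260), and the book nearly at the lay at (220,270). I keep pressing in small steps.

>>> servo_tool([
  {"dx": 0, "dy": -1, "dz": 0, "rx": 0, "ry": 0, "rz": 0},
  {"dx": 0, "dy": -0.5, "dz": 0, "rx": 0, "ry": 0, "rz": 0},
  {"dx": 0, "dy": 0, "dz": 0, "rx": 0, "ry": 0, "rz": 0},
])

```text
time_s: 12.95
eef_pos: [643.1, 25.1, 100.3]
eef_rot: [3.139, 0.0, 1.607]
ft_force: [4.4, -2.1, -2.7]
gripper_width: 24.5
gripper_force: 113.5
```

>>> servo_tool([
  {"dx": 0, "dy": -0.7, "dz": 0, "rx": 0, "ry": 0, "rz": 0},
  {"dx": 0, "dy": -0.5, "dz": 0, "rx": 0, "ry": 0, "rz": 0},
  {"dx": 0, "dy": 0, "dz": 0, "rx": 0, "ry": 0, "rz": 0},
])

```text
time_s: 13.25
eef_pos: [642.8, 24.9, 100.6]
eef_rot: [3.137, 0.001, 1.606]
ft_force: [7.7, -3.0, -2.6]
gripper_width: 24.5
gripper_force: 113.5
```

>>> servo_tool([
  {"dx": 0, "dy": -0.6, "dz": 0, "rx": 0, "ry": 0, "rz": 0},
  {"dx": 0, "dy": -0.4, "dz": 0, "rx": 0, "ry": 0, "rz": 0},
  {"dx": 0, "dy": 0, "dz": 0, "rx": 0, "ry": 0, "rz": 0},
  {"dx": 0, "dy": 0, "dz": 0, "rx": 0, "ry": 0, "rz": 0},
  {"dx": 0, "dy": 0, "dz": 0, "rx": 0, "ry": 0, "rz": 0},
])

```text
time_s: 13.75
eef_pos: [642.5, 24.7, 100.9]
eef_rot: [3.135, 0.001, 1.606]
ft_force: [11.1, -2.4, -2.9]
gripper_width: 24.3
gripper_force: 113.6
```

Run:
```python
from h import *
s=readout.read_state();print(s["ft_force"],s["torque"],s["eef_pos"],s["eef_rot"])
w=vision.read_camera("wrist");cv2.imwrite("pics/w6.png",w["frame"][:,:,::-1])
```

```text
[11.13676963 -2.39222226 -2.93580362] [-0.63504193 -2.21620309 -0.5607076 ] [642.49922435  24.69522932 100.9041041 ] [3.13507014e+00 8.08399442e-04 1.60601361e+00]
```

View pics/w6.png

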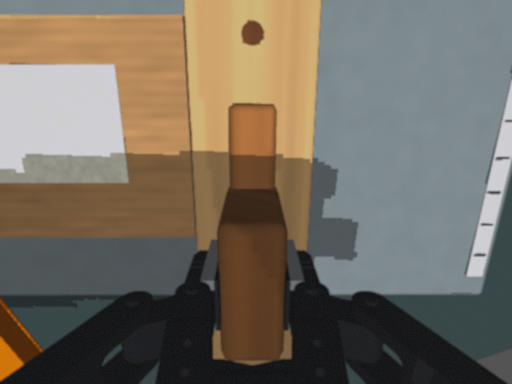

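The wrist view shows the book's far edge at column 190, lying flat and parallel along the stick's side, with the book's rear edge at row 238. The press reads about 11 N. I back off.

>>> servo_tool([
  {"dx": 0, "dy": 1.5, "dz": 0, "rx": 0, "ry": 0, "rz": 0},
  {"dx": 0, "dy": 2.5, "dz": 0, "rx": 0, "ry": 0, "rz": 0},
  {"dx": 0, "dy": 8, "dz": 0, "rx": 0, "ry": 0, "rz": 0},
  {"dx": 0, "dy": 15, "dz": 0, "rx": 0, "ry": 0, "rz": 0},
  {"dx": -15, "dy": 3, "dz": 0, "rx": 0, "ry": 0, "rz": 0},
  {"dx": -35, "dy": 0, "dz": 0, "rx": 0, "ry": 0, "rz": 0},
  {"dx": -40, "dy": 0, "dz": -15, "rx": 0, "ry": 0, "rz": 0},
  {"dx": -40, "dy": 0, "dz": -15, "rx": 0, "ry": 0, "rz": 0},
  {"dx": -35, "dy": 0, "dz": -10, "rx": 0, "ry": 0, "rz": 0},
  {"dx": -20, "dy": 0, "dz": 0, "rx": 0, "ry": 0, "rz": 0},
  {"dx": 0, "dy": 0, "dz": 0, "rx": 0, "ry": 0, "rz": 0},
])

```text
time_s: 14.9
eef_pos: [676.4, -161.3, 139.5]
eef_rot: [-3.141, 0.0, 1.604]
ft_force: [-0.4, 1.7, -2.3]
gripper_width: 24.8
gripper_force: 114.0
```

Run:
```python
from h import *
np.set_printoptions(precision=1,suppress=True)
w=vision.read_camera("wrist");cv2.imwrite("pics/w7.png",w["frame"][:,:,::-1]);np.savez("w7.npz",K=w["K"],R=w["R"],t=w["t"])
for d in finder.outline_of("book",w):
    c=cv2.findNonZero(d["pixels"].astype(np.uint8)); b=cv2.boxPoints(cv2.minAreaRect(c)); 
    print(d["p"],d["rect"],[onz(w,*q,65)[:2] for q in b])
p=vision.read_camera("top")
for d in finder.outline_of("book",p):
    r=cv2.minAreaRect(cv2.findNonZero(d["pixels"].astype(np.uint8)))
    print("top",d["p"],r,onz(p,*r[0],65))
```

```text
0.92 [28.5, 185.2, 54.2, 110.6] [array([ 511.1, -185.9]), array([ 525.6, -113.2]), array([ 558.9, -112. ]), array([ 548.2, -184.7])]
top 0.97 ((286.76483154296875, 216.55015563964844), (24.032752990722656, 43.55303192138672), 59.534454345703125) [ 411.3 -151.3   65. ]
top 0.7 ((104.14884948730469, 262.6014709472656), (33.58660888671875, 47.701560974121094), 82.303955078125) [262.2 444.4  65. ]
top 0.68 ((320.3523254394531, 270.158447265625), (31.84926414489746, 44.32225036621094), 48.179832458496094) [ 234.9 -257.    65. ]
top 0.57 ((160.0, 252.0), (18.0, 4.0), 90.0) [295.8 264.3  65. ]
```

>>> servo_tool([
  {"dx": 0, "dy": -20, "dz": 0, "rx": 0, "ry": 0, "rz": 0},
  {"dx": 0, "dy": -35, "dz": 0, "rx": 0, "ry": 0, "rz": 0},
  {"dx": 0, "dy": -35, "dz": 0, "rx": 0, "ry": 0, "rz": 0},
  {"dx": 0, "dy": -30, "dz": 0, "rx": 0, "ry": 0, "rz": 0},
  {"dx": 0, "dy": -10, "dz": 0, "rx": 0, "ry": 0, "rz": 0},
  {"dx": 0, "dy": 0, "dz": 0, "rx": 0, "ry": 0, "rz": 0},
])

```text
time_s: 15.7
eef_pos: [546.4, -162.5, 140.3]
eef_rot: [-3.141, -0.0, 1.608]
ft_force: [-0.2, 0.3, -1.7]
gripper_width: 24.5
gripper_force: 114.1
```

Run:
```python
from h import *
np.set_printoptions(precision=1,suppress=True)
sd=vision.read_camera("side")
for d in finder.outline_of("book",sd):
    c=cv2.findNonZero(d["pixels"].astype(np.uint8)).reshape(-1,2).astype(float)
    P=np.array([onz(sd,*q,65)[:2] for q in c]); 
    print(d["p"],d["rect"],P.min(0),P.max(0))
cv2.imwrite("pics/s8.png",cv2.resize(sd["frame"][110:230,190:350,::-1],None,fx=5,fy=5,interpolation=2))
s=readout.read_state();print(s["eef_pos"],s["ft_force"])
```

```text
0.95 [262.4, 179.2, 43.9, 21.6] [460.5  -0.2] [607.8 132.1]
0.95 [193.4, 182.2, 32.9, 29.8] [215.9  50.3] [317.2 214.3]
0.87 [215.8, 267.4, 57.5, 45.6] [ 144.9 -396. ] [ 310.1 -214.9]
0.84 [181.8, 151.3, 34.3, 24.0] [194.6 285.1] [309.9 460.4]
0.76 [258.8, 231.5, 49.4, 42.8] [ 334.  -287.3] [ 484.6 -109. ]
[ 548.  -162.9  140.2] [-0.2  0.2 -2.9]
```

>>> servo_tool([
  {"dx": -10, "dy": -2, "dz": 10, "rx": 0, "ry": 0, "rz": 0},
  {"dx": 0, "dy": 0, "dz": 20, "rx": 0, "ry": 0, "rz": 0},
  {"dx": 0, "dy": 0, "dz": 10, "rx": 0, "ry": 0, "rz": 0},
  {"dx": 0, "dy": 0, "dz": 0, "rx": 0, "ry": 0, "rz": 0},
  {"dx": 8, "dy": 0, "dz": 0, "rx": 0, "ry": 0, "rz": 0},
  {"dx": 8, "dy": 0, "dz": 0, "rx": 0, "ry": 0, "rz": 0},
  {"dx": 5, "dy": 0, "dz": 0, "rx": 0, "ry": 0, "rz": 0},
  {"dx": 5, "dy": 0, "dz": 0, "rx": 0, "ry": 0, "rz": 0},
  {"dx": 5, "dy": 0, "dz": 0, "rx": 0, "ry": 0, "rz": 0},
  {"dx": 5, "dy": 0, "dz": 0, "rx": 0, "ry": 0, "rz": 0},
  {"dx": 5, "dy": 0, "dz": 0, "rx": 0, "ry": 0, "rz": 0},
  {"dx": 5, "dy": 0, "dz": 0, "rx": 0, "ry": 0, "rz": 0},
])

```text
time_s: 17.0
eef_pos: [543.6, -127.1, 100.0]
eef_rot: [3.141, 0.0, 1.607]
ft_force: [-0.0, -0.7, -1.6]
gripper_width: 24.4
gripper_force: 114.2
```

>>> servo_tool([
  {"dx": 8, "dy": 0, "dz": 0, "rx": 0, "ry": 0, "rz": 0},
  {"dx": 8, "dy": 0, "dz": 0, "rx": 0, "ry": 0, "rz": 0},
  {"dx": 8, "dy": 0, "dz": 0, "rx": 0, "ry": 0, "rz": 0},
  {"dx": 8, "dy": 0, "dz": 0, "rx": 0, "ry": 0, "rz": 0},
  {"dx": 8, "dy": 0, "dz": 0, "rx": 0, "ry": 0, "rz": 0},
  {"dx": 8, "dy": 0, "dz": 0, "rx": 0, "ry": 0, "rz": 0},
  {"dx": 8, "dy": 0, "dz": 0, "rx": 0, "ry": 0, "rz": 0},
  {"dx": 8, "dy": 0, "dz": 0, "rx": 0, "ry": 0, "rz": 0},
  {"dx": 8, "dy": 0, "dz": 0, "rx": 0, "ry": 0, "rz": 0},
  {"dx": 8, "dy": 0, "dz": 0, "rx": 0, "ry": 0, "rz": 0},
  {"dx": 6, "dy": 0, "dz": 0, "rx": 0, "ry": 0, "rz": 0},
  {"dx": 4, "dy": 0, "dz": 0, "rx": 0, "ry": 0, "rz": 0},
])

```text
time_s: 18.2
eef_pos: [540.3, -36.8, 100.0]
eef_rot: [-3.142, 0.0, 1.608]
ft_force: [1.1, -0.6, -1.0]
gripper_width: 25.1
gripper_force: 114.2
```

Run:
```python
from h import *
np.set_printoptions(precision=1,suppress=True)
sd=vision.read_camera("side")
s=readout.read_state();print(s["eef_pos"],s["eef_rot"],s["ft_force"])
cv2.imwrite("pics/s9.png",cv2.resize(sd["frame"][110:230,190:350,::-1],None,fx=5,fy=5,interpolation=2))
```

```text
[540.2 -36.5 100. ] [-3.1 -0.   1.6] [-0.3  0.1 -2.2]
```

View pics/s9.png

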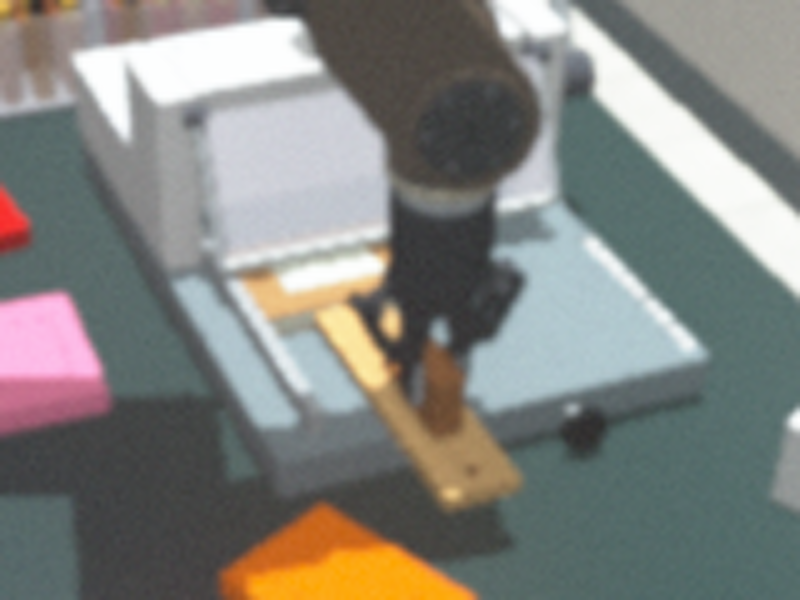

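The side view shows the stick tip at (340,320) behind the book. The book lies along the lay and enters under the guard lip at (270,270). Feeding on.

>>> servo_tool([
  {"dx": 5, "dy": 0, "dz": 0, "rx": 0, "ry": 0, "rz": 0},
  {"dx": 8, "dy": 0, "dz": 0, "rx": 0, "ry": 0, "rz": 0},
  {"dx": 8, "dy": 0, "dz": 0, "rx": 0, "ry": 0, "rz": 0},
  {"dx": 8, "dy": 0, "dz": 0, "rx": 0, "ry": 0, "rz": 0},
  {"dx": 8, "dy": 0, "dz": 0, "rx": 0, "ry": 0, "rz": 0},
  {"dx": 8, "dy": 0, "dz": 0, "rx": 0, "ry": 0, "rz": 0},
  {"dx": 8, "dy": 0, "dz": 0, "rx": 0, "ry": 0, "rz": 0},
  {"dx": 8, "dy": 0, "dz": 0, "rx": 0, "ry": 0, "rz": 0},
  {"dx": 8, "dy": 0, "dz": 0, "rx": 0, "ry": 0, "rz": 0},
  {"dx": 8, "dy": 0, "dz": 0, "rx": 0, "ry": 0, "rz": 0},
  {"dx": 8, "dy": 0, "dz": 0, "rx": 0, "ry": 0, "rz": 0},
  {"dx": 6, "dy": 0, "dz": 0, "rx": 0, "ry": 0, "rz": 0},
])

```text
time_s: 19.45
eef_pos: [536.9, 54.3, 100.0]
eef_rot: [-3.142, 0.0, 1.607]
ft_force: [1.2, -0.3, -2.9]
gripper_width: 24.5
gripper_force: 114.2
```

>>> servo_tool([
  {"dx": 4, "dy": 0, "dz": 0, "rx": 0, "ry": 0, "rz": 0},
  {"dx": 3, "dy": 0, "dz": 0, "rx": 0, "ry": 0, "rz": 0},
  {"dx": 2, "dy": 0, "dz": 0, "rx": 0, "ry": 0, "rz": 0},
  {"dx": 2, "dy": 0, "dz": 0, "rx": 0, "ry": 0, "rz": 0},
  {"dx": 1.5, "dy": 0, "dz": 0, "rx": 0, "ry": 0, "rz": 0},
  {"dx": 1.5, "dy": 0, "dz": 0, "rx": 0, "ry": 0, "rz": 0},
])

```text
time_s: 20.05
eef_pos: [536.5, 67.5, 100.0]
eef_rot: [3.142, 0.0, 1.607]
ft_force: [0.2, -1.6, -2.3]
gripper_width: 24.5
gripper_force: 114.2
```

>>> servo_tool([
  {"dx": 1.5, "dy": 0, "dz": 0, "rx": 0, "ry": 0, "rz": 0},
  {"dx": 1.5, "dy": 0, "dz": 0, "rx": 0, "ry": 0, "rz": 0},
  {"dx": 1.5, "dy": 0, "dz": 0, "rx": 0, "ry": 0, "rz": 0},
  {"dx": 1.5, "dy": 0, "dz": 0, "rx": 0, "ry": 0, "rz": 0},
])

```text
time_s: 20.45
eef_pos: [536.3, 73.6, 100.0]
eef_rot: [3.142, 0.0, 1.607]
ft_force: [-1.2, -0.4, -2.2]
gripper_width: 25.0
gripper_force: 114.2
```

>>> servo_tool([
  {"dx": 1, "dy": 0, "dz": 0, "rx": 0, "ry": 0, "rz": 0},
  {"dx": 1, "dy": 0, "dz": 0, "rx": 0, "ry": 0, "rz": 0},
  {"dx": 1, "dy": 0, "dz": 0, "rx": 0, "ry": 0, "rz": 0},
  {"dx": 1, "dy": 0, "dz": 0, "rx": 0, "ry": 0, "rz": 0},
])

```text
time_s: 20.85
eef_pos: [536.1, 77.6, 100.0]
eef_rot: [3.142, 0.0, 1.607]
ft_force: [0.0, -1.2, -2.3]
gripper_width: 24.7
gripper_force: 114.2
```

>>> servo_tool([
  {"dx": 1, "dy": 0, "dz": 0, "rx": 0, "ry": 0, "rz": 0},
  {"dx": 1, "dy": 0, "dz": 0, "rx": 0, "ry": 0, "rz": 0},
  {"dx": 1, "dy": 0, "dz": 0, "rx": 0, "ry": 0, "rz": 0},
  {"dx": 1, "dy": 0, "dz": 0, "rx": 0, "ry": 0, "rz": 0},
])

```text
time_s: 21.25
eef_pos: [536.0, 81.6, 100.0]
eef_rot: [-3.142, 0.0, 1.607]
ft_force: [-0.2, -1.8, -0.8]
gripper_width: 24.6
gripper_force: 114.2
```

>>> servo_tool([
  {"dx": 0.8, "dy": 0, "dz": 0, "rx": 0, "ry": 0, "rz": 0},
  {"dx": 0.8, "dy": 0, "dz": 0, "rx": 0, "ry": 0, "rz": 0},
  {"dx": 0.8, "dy": 0, "dz": 0, "rx": 0, "ry": 0, "rz": 0},
])

```text
time_s: 21.55
eef_pos: [535.9, 84.0, 100.0]
eef_rot: [-3.142, 0.0, 1.607]
ft_force: [0.4, -1.5, -1.9]
gripper_width: 24.7
gripper_force: 114.2
```

>>> servo_tool([
  {"dx": 1, "dy": 0, "dz": 0, "rx": 0, "ry": 0, "rz": 0},
  {"dx": 1, "dy": 0, "dz": 0, "rx": 0, "ry": 0, "rz": 0},
  {"dx": 1, "dy": 0, "dz": 0, "rx": 0, "ry": 0, "rz": 0},
])

```text
time_s: 21.85
eef_pos: [535.8, 87.0, 100.0]
eef_rot: [3.142, 0.0, 1.607]
ft_force: [-0.3, -1.0, -2.5]
gripper_width: 24.7
gripper_force: 114.2
```

>>> servo_tool([
  {"dx": 1, "dy": 0, "dz": 0, "rx": 0, "ry": 0, "rz": 0},
  {"dx": 1, "dy": 0, "dz": 0, "rx": 0, "ry": 0, "rz": 0},
])

```text
time_s: 22.05
eef_pos: [535.7, 89.0, 100.0]
eef_rot: [-3.142, 0.0, 1.607]
ft_force: [1.1, -1.5, -1.4]
gripper_width: 24.5
gripper_force: 114.2
```

>>> servo_tool([
  {"dx": 1, "dy": 0, "dz": 0, "rx": 0, "ry": 0, "rz": 0},
  {"dx": 1, "dy": 0, "dz": 0, "rx": 0, "ry": 0, "rz": 0},
  {"dx": 1, "dy": 0, "dz": 0, "rx": 0, "ry": 0, "rz": 0},
])

```text
time_s: 22.35
eef_pos: [535.6, 92.0, 100.0]
eef_rot: [3.142, 0.0, 1.607]
ft_force: [1.0, -0.8, -2.1]
gripper_width: 25.1
gripper_force: 114.2
```

>>> servo_tool([
  {"dx": 0.8, "dy": 0, "dz": 0, "rx": 0, "ry": 0, "rz": 0},
  {"dx": 0.8, "dy": 0, "dz": 0, "rx": 0, "ry": 0, "rz": 0},
])

```text
time_s: 22.55
eef_pos: [535.5, 93.6, 100.0]
eef_rot: [-3.142, 0.0, 1.607]
ft_force: [-0.7, -0.5, -1.3]
gripper_width: 24.3
gripper_force: 114.2
```

>>> servo_tool([
  {"dx": 1, "dy": 0, "dz": 0, "rx": 0, "ry": 0, "rz": 0},
  {"dx": 1, "dy": 0, "dz": 0, "rx": 0, "ry": 0, "rz": 0},
  {"dx": 1, "dy": 0, "dz": 0, "rx": 0, "ry": 0, "rz": 0},
])

```text
time_s: 22.85
eef_pos: [535.4, 96.6, 100.0]
eef_rot: [3.142, 0.0, 1.607]
ft_force: [0.8, -0.1, -3.0]
gripper_width: 24.5
gripper_force: 114.2
```

>>> servo_tool([
  {"dx": 0.8, "dy": 0, "dz": 0, "rx": 0, "ry": 0, "rz": 0},
  {"dx": 0.8, "dy": 0, "dz": 0, "rx": 0, "ry": 0, "rz": 0},
])

```text
time_s: 23.05
eef_pos: [535.4, 98.2, 100.0]
eef_rot: [3.142, 0.0, 1.607]
ft_force: [1.0, -1.5, -3.0]
gripper_width: 24.8
gripper_force: 114.2
```

>>> servo_tool([
  {"dx": 1, "dy": 0, "dz": 0, "rx": 0, "ry": 0, "rz": 0},
  {"dx": 1, "dy": 0, "dz": 0, "rx": 0, "ry": 0, "rz": 0},
  {"dx": 1, "dy": 0, "dz": 0, "rx": 0, "ry": 0, "rz": 0},
])

```text
time_s: 23.35
eef_pos: [535.3, 101.2, 100.0]
eef_rot: [3.141, 0.0, 1.607]
ft_force: [0.9, -1.2, -0.7]
gripper_width: 24.6
gripper_force: 114.2
```

>>> servo_tool([
  {"dx": 0.8, "dy": 0, "dz": 0, "rx": 0, "ry": 0, "rz": 0},
  {"dx": 0.8, "dy": 0, "dz": 0, "rx": 0, "ry": 0, "rz": 0},
])

```text
time_s: 23.55
eef_pos: [535.2, 102.7, 100.0]
eef_rot: [-3.142, 0.0, 1.607]
ft_force: [-1.5, -4.7, -0.4]
gripper_width: 24.6
gripper_force: 114.3
```

>>> servo_tool([
  {"dx": 0.5, "dy": 0, "dz": 0, "rx": 0, "ry": 0, "rz": 0},
  {"dx": 0, "dy": 0, "dz": 0, "rx": 0, "ry": 0, "rz": 0},
])

```text
time_s: 23.75
eef_pos: [535.0, 102.8, 100.0]
eef_rot: [-3.141, 0.001, 1.607]
ft_force: [-1.2, -4.8, -0.3]
gripper_width: 24.4
gripper_force: 114.3
```

>>> servo_tool([
  {"dx": 0.4, "dy": 0, "dz": 0, "rx": 0, "ry": 0, "rz": 0},
  {"dx": 0, "dy": 0, "dz": 0, "rx": 0, "ry": 0, "rz": 0},
])

```text
time_s: 23.95
eef_pos: [535.0, 102.9, 100.0]
eef_rot: [-3.141, 0.001, 1.608]
ft_force: [-1.6, -9.5, 1.0]
gripper_width: 24.6
gripper_force: 114.4
```

>>> servo_tool([
  {"dx": 0.1, "dy": 0, "dz": 0, "rx": 0, "ry": 0, "rz": 0},
  {"dx": 0, "dy": 0, "dz": 0, "rx": 0, "ry": 0, "rz": 0},
  {"dx": 0, "dy": 0, "dz": 0, "rx": 0, "ry": 0, "rz": 0},
  {"dx": 0, "dy": 0, "dz": 0, "rx": 0, "ry": 0, "rz": 0},
])

```text
time_s: 24.35
eef_pos: [534.9, 102.9, 100.1]
eef_rot: [-3.141, 0.001, 1.607]
ft_force: [-2.0, -10.2, 1.4]
gripper_width: 24.6
gripper_force: 114.4
```

Run:
```python
from h import *
np.set_printoptions(precision=1,suppress=True)
s=readout.read_state();print(s["ft_force"],s["eef_pos"])
sd=vision.read_camera("side")
for d in finder.outline_of("book",sd):
    print(d["p"],d["rect"])
```

```text
[ -2.  -10.2   1.4] [534.9 102.9 100.1]
0.95 [180.4, 152.5, 35.3, 22.6]
0.74 [259.6, 230.8, 51.5, 41.3]
0.64 [214.4, 268.6, 57.8, 47.5]
0.56 [195.4, 182.4, 31.9, 30.7]
0.26 [269.8, 121.5, 123.5, 174.1]
```

>>> servo_tool([
  {"dx": -1, "dy": 0, "dz": 0, "rx": 0, "ry": 0, "rz": 0},
  {"dx": -2, "dy": 0, "dz": 0, "rx": 0, "ry": 0, "rz": 0},
  {"dx": -6, "dy": 0, "dz": 0, "rx": 0, "ry": 0, "rz": 0},
  {"dx": -15, "dy": 0, "dz": 0, "rx": 0, "ry": 0, "rz": 0},
  {"dx": -30, "dy": 0, "dz": 0, "rx": 0, "ry": 0, "rz": 0},
  {"dx": -35, "dy": 0, "dz": 0, "rx": 0, "ry": 0, "rz": 0},
  {"dx": -35, "dy": 0, "dz": 0, "rx": 0, "ry": 0, "rz": 0},
  {"dx": -35, "dy": 0, "dz": 0, "rx": 0, "ry": 0, "rz": 0},
  {"dx": -35, "dy": 0, "dz": 0, "rx": 0, "ry": 0, "rz": 0},
  {"dx": -35, "dy": 0, "dz": -5, "rx": 0, "ry": 0, "rz": 0},
  {"dx": -30, "dy": 0, "dz": -25, "rx": 0, "ry": 0, "rz": 0},
  {"dx": -15, "dy": 0, "dz": -25, "rx": 0, "ry": 0, "rz": 0},
])

```text
time_s: 25.65
eef_pos: [544.4, -173.4, 155.2]
eef_rot: [-3.141, -0.0, 1.605]
ft_force: [0.4, 0.5, -2.0]
gripper_width: 24.5
gripper_force: 114.1
```

>>> servo_tool([
  {"dx": -15, "dy": -10, "dz": -15, "rx": 0, "ry": 0, "rz": 0},
  {"dx": -30, "dy": -18, "dz": -10, "rx": 0, "ry": 0, "rz": 0},
  {"dx": -35, "dy": -20, "dz": 0, "rx": 0, "ry": 0, "rz": 0},
  {"dx": -35, "dy": -20, "dz": 0, "rx": 0, "ry": 0, "rz": 0},
  {"dx": -25, "dy": -15, "dz": 0, "rx": 0, "ry": 0, "rz": 0},
  {"dx": 0, "dy": 0, "dz": 0, "rx": 0, "ry": 0, "rz": 4},
  {"dx": 0, "dy": 0, "dz": 0, "rx": 0, "ry": 0, "rz": 8},
  {"dx": 0, "dy": 0, "dz": 0, "rx": 0, "ry": 0, "rz": 8},
  {"dx": 0, "dy": 0, "dz": 0, "rx": 0, "ry": 0, "rz": 8},
  {"dx": 0, "dy": 0, "dz": 0, "rx": 0, "ry": 0, "rz": 8},
  {"dx": 0, "dy": 0, "dz": 0, "rx": 0, "ry": 0, "rz": 8},
  {"dx": 0, "dy": 0, "dz": 0, "rx": 0, "ry": 0, "rz": 8},
])

```text
time_s: 26.85
eef_pos: [466.5, -313.8, 179.9]
eef_rot: [-3.141, 0.0, 0.693]
ft_force: [-1.0, -0.1, -1.6]
gripper_width: 24.9
gripper_force: 114.2
```

>>> servo_tool([
  {"dx": 0, "dy": 0, "dz": 0, "rx": 0, "ry": 0, "rz": 8},
  {"dx": 0, "dy": 0, "dz": 0, "rx": 0, "ry": 0, "rz": 8},
  {"dx": 0, "dy": 0, "dz": 0, "rx": 0, "ry": 0, "rz": 8},
  {"dx": 0, "dy": 0, "dz": 0, "rx": 0, "ry": 0, "rz": 8},
  {"dx": 0, "dy": 0, "dz": 0, "rx": 0, "ry": 0, "rz": 8},
  {"dx": 0, "dy": 0, "dz": 0, "rx": 0, "ry": 0, "rz": 2},
  {"dx": 0, "dy": 0, "dz": 0, "rx": 0, "ry": 0, "rz": 0},
  {"dx": 0, "dy": 0, "dz": 0, "rx": 0, "ry": 0, "rz": 0},
])

```text
time_s: 27.65
eef_pos: [466.8, -313.5, 180.0]
eef_rot: [3.142, 0.0, -0.032]
ft_force: [0.7, -0.7, -2.6]
gripper_width: 24.6
gripper_force: 114.2
```

Run:
```python
from h import *
np.set_printoptions(precision=1,suppress=True)
s=readout.read_state();print(s["eef_pos"],s["eef_rot"])
for n in ["top","side"]:
    p=vision.read_camera(n); cv2.imwrite(f"pics/end_{n}.png",p["frame"][:,:,::-1])
    for t in ["book","vial_a","pen","notepad"]: print(n,t,[(round(d["p"],2),np.round(d["rect"]).tolist()) for d in finder.search_frame(t,p)])
```

```text
[ 466.8 -313.5  180. ] [ 3.1  0.  -0. ]
top book [(0.93, [330.0, 276.0, 39.0, 38.0]), (0.83, [106.0, 263.0, 46.0, 34.0]), (0.59, [175.0, 260.0, 34.0, 33.0]), (0.54, [294.0, 193.0, 12.0, 6.0])]
top vial_a [(0.6, [354.0, 137.0, 10.0, 16.0])]
top pen [(0.45, [378.0, 213.0, 4.0, 31.0])]
top notepad [(0.89, [393.0, 174.0, 28.0, 24.0])]
side book [(0.98, [194.0, 183.0, 34.0, 28.0]), (0.91, [254.0, 231.0, 41.0, 41.0]), (0.83, [215.0, 269.0, 53.0, 43.0]), (0.81, [187.0, 151.0, 23.0, 21.0])]
side vial_a [(0.7, [353.0, 241.0, 6.0, 21.0]), (0.59, [266.0, 120.0, 127.0, 178.0]), (0.48, [366.0, 253.0, 10.0, 26.0]), (0.34, [299.0, 228.0, 87.0, 33.0])]
side pen [(0.61, [294.0, 305.0, 39.0, 11.0])]
side notepad [(0.87, [350.0, 303.0, 42.0, 35.0])]
```

>>> servo_tool([
  {"dx": -6, "dy": 5, "dz": 15, "rx": 0, "ry": 0, "rz": 0},
  {"dx": 0, "dy": 0, "dz": 35, "rx": 0, "ry": 0, "rz": 0},
  {"dx": 0, "dy": 0, "dz": 35, "rx": 0, "ry": 0, "rz": 0},
  {"dx": 0, "dy": 0, "dz": 25, "rx": 0, "ry": 0, "rz": 0},
  {"dx": 0, "dy": 0, "dz": 12, "rx": 0, "ry": 0, "rz": 0},
  {"dx": 0, "dy": 0, "dz": 3, "rx": 0, "ry": 0, "rz": 0},
  {"dx": 0, "dy": 0, "dz": 1, "rx": 0, "ry": 0, "rz": 0},
  {"dx": 0, "dy": 0, "dz": 0, "rx": 0, "ry": 0, "rz": 0},
])

```text
time_s: 28.95
eef_pos: [461.5, -318.2, 55.0]
eef_rot: [3.14, -0.001, -0.033]
ft_force: [0.7, -0.6, -2.0]
gripper_width: 24.4
gripper_force: 114.2
```

>>> servo_tool([
  {"dx": 0, "dy": 0, "dz": 1.5, "rx": 0, "ry": 0, "rz": 0},
  {"dx": 0, "dy": 0, "dz": 1, "rx": 0, "ry": 0, "rz": 0},
  {"dx": 0, "dy": 0, "dz": 0.7, "rx": 0, "ry": 0, "rz": 0},
  {"dx": 0, "dy": 0, "dz": 0, "rx": 0, "ry": 0, "rz": 0},
])

```text
time_s: 29.35
eef_pos: [461.3, -318.0, 51.9]
eef_rot: [3.141, -0.001, -0.033]
ft_force: [-1.4, 1.6, 9.5]
gripper_width: 24.4
gripper_force: 116.0
```

Seated on the counter, so I release and rise.

>>> servo_tool([
  {"dx": 0, "dy": 0, "dz": 0, "rx": 0, "ry": 0, "rz": 0},
  {"dx": 0, "dy": 0, "dz": 0, "rx": 0, "ry": 0, "rz": 0},
  {"dx": 0, "dy": 0, "dz": 0, "rx": 0, "ry": 0, "rz": 0},
  {"dx": 0, "dy": 0, "dz": 0, "rx": 0, "ry": 0, "rz": 0},
  {"dx": 0, "dy": 0, "dz": 0, "rx": 0, "ry": 0, "rz": 0},
  {"dx": 0, "dy": 0, "dz": 0, "rx": 0, "ry": 0, "rz": 0},
  {"dx": 0, "dy": 0, "dz": -10, "rx": 0, "ry": 0, "rz": 0},
  {"dx": 0, "dy": 0, "dz": -30, "rx": 0, "ry": 0, "rz": 0},
  {"dx": 0, "dy": 0, "dz": -40, "rx": 0, "ry": 0, "rz": 0},
  {"dx": 0, "dy": 0, "dz": -40, "rx": 0, "ry": 0, "rz": 0},
  {"dx": 0, "dy": 0, "dz": -30, "rx": 0, "ry": 0, "rz": 0},
  {"dx": 0, "dy": 0, "dz": 0, "rx": 0, "ry": 0, "rz": 0},
], gripper=80)

```text
time_s: 30.55
eef_pos: [462.1, -318.6, 205.5]
eef_rot: [3.137, -0.006, -0.033]
ft_force: [0.3, -0.8, -1.0]
gripper_width: 79.8
gripper_force: 0.0
```

Run:
```python
from h import *
np.set_printoptions(precision=1,suppress=True)
s=readout.read_state();print(s["eef_pos"],s["gripper_width"])
w=vision.read_camera("wrist")
for d in finder.outline_of("stick",w):
    b=cv2.boxPoints(cv2.minAreaRect(cv2.findNonZero(d["pixels"].astype(np.uint8)))); print(d["p"],[onz(w,*q,14)[:2] for q in b])
# strip of book visible through guard: lay face vs book colour, from side view
p=vision.read_camera("side")
cv2.imwrite("pics/fin.png",np.hstack([cv2.resize(w["frame"][:,:,::-1],(400,300)),cv2.resize(p["frame"][100:220,190:350,::-1],(400,300),interpolation=2)]))
```

```text
[ 462.1 -318.6  205.5] 79.82600983484531
0.77 [array([ 611., -292.]), array([ 609.1, -351.1]), array([ 371.6, -350.1]), array([ 374.3, -275.9])]
```

```bash
python3 -c "
from station import bot; print(bot.close_job())"
```

```text
the job is handed in; nothing more can be done
None
```

I handed the job in at about 31 s: the book was pressed flush to the lay (about 11 N) and fed home to the gauge (about 10 N), and the stick is back flat on the counter; the book's final pose under the cover couldn't be seen, so "home" rests on the force rise within the expected gauge range.

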